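Reset the tripped cut-out on the sandal bench

TASK

One of the three power cut-outs on the bench board has tripped: its lever stands about upright, midway between off and on, and cannot be thrown on until it is reset. Push that lever off, firmly and all the way against its springy end stop so that the catch inside resets, then throw it fully on and let go. Never push on the cut-out with more than about 14 newtons, and leave the other two levers and the things lying around as they are.

Things in the scene. Friction and masses are not known exactly. Their poses are not given: they have to be found in the camera images.
- cutout: the tripped cut-out: fixed grey plastic housing 110 (x) x 60 (y) x 70 (z) mm, flat top, black lever through it. Origin: centre of its underside, z up. +x is its ON end (roughly away from the robot), -x its OFF end. One of a row of three alike, 78 mm apart along y in any order, on a fixed 12 mm plywood board.
- trip_lever (a joint): angle of the tripped lever (rad): 0 upright, negative leaning to OFF (-x), positive to ON (+x). Starts at -0.06 to 0.08. It rubs (0.05 N m, 1 to 2 N at the hand, more when thrown on from far off) and stays where it is left. While tripped it stops springily somewhere from +0.1 to +0.53. Once reset it swings freely to a springy ON stop at about +0.75; if it stops short it was not fully reset.
- trip_lever_tip (a point): centre of the tripped lever's end face, 67 mm from its pivot. The lever is a black plastic bar 12 mm thick (x), 22 mm wide (y), standing 55 mm proud of the housing's top. Bear on its upper part, 20 mm or more above the housing's top: lower down it takes more force.
- cutout_pivot (a point): the lever's level pivot axis (along the housing's y), in the middle of the housing, 58 mm above its underside, 12 mm below its top
- cutout_off_mark (a point): small white ring on the housing's top at its OFF end. Pushed this way the lever meets the catch somewhere from -0.1 to -0.5 rad: the push rises to 7 to 10 N and must drive it some 0.15 rad (5 to 8 mm) further, to a stiff spring stop somewhere from -0.22 to -0.66. Where these lie differs each time and can only be felt: a push of 12 to 13 N resets the catch; it stays reset.
- cutout_on_mark (a point): small white bar across the housing's top at its ON end
- lever_b_tip (a point): end of the lever of a neighbouring cut-out of the same make that is ON (leaning to +x, 0.62 to 0.74 rad); leave alone
- lever_c_tip (a point): end of the lever of a neighbouring cut-out of the same make that is switched OFF (leaning to -x, 0.45 to 0.6 rad); leave alone
- glue: glue bottle, 44 mm across, 120 mm tall, standing loose beside the board; origin at the centre of its underside
- hammer: hammer, 240 mm long, lying loose beyond the board
- tin: steel tin, 66 mm across, 60 mm tall, standing loose beside the board; origin at the centre of its underside

How it is judged:
On the way, in this order (a step that is already met when the one before it is completed fails the run):
1. the tripped lever is pushed to the off side (value of joint trip_lever below -0.2 rad), for 0.1 s.
2. the reset lever is thrown on (value of joint trip_lever above 0.64 rad), for 0.2 s.
At the end, for the whole second after the job is handed in: The tripped lever, once pushed off, rests on (beyond +0.64 rad), released; the other two levers have moved less than 12 mm (value of joint trip_lever above 0.64 rad and velocity of joint trip_lever between -0.1 and 0.1 rad/s and distance of each of lever_b_tip, lever_c_tip from where it was at the start of the episode below 0.012 m); the robot touches nothing.
It fails at once if the robot pushes on the tripped cut-out (lever or housing) with more than 15 N (contact force between any of the fingers, the arm and cutout above 15 N).
It fails at once if a neighbouring lever is moved by more than 12 mm (distance of any of lever_b_tip, lever_c_tip from where it was at the start of the episode above 0.012 m).
It fails at once if the bottle, tin or hammer is moved by more than 30 mm or knocked over (distance of any of glue, tin, hammer from where it was at the start of the episode above 0.03 m or angle between any of glue, tin's own z axis and vertical above 0.5 rad).
It also fails if it takes over 40 s, if anything falls off the work surface, if the arm or the gripper's body presses on something with over 40 N, if the wrist force passes 120 N, or if a joint passes its speed limit or range.

ROBOT

A 7-joint arm with a two-finger parallel gripper is mounted at the origin on the work surface. World frame = base frame: x ahead of the robot, y to its left, z up, the work surface at z = 0. Lengths are in m, angles in rad, forces in N, time in s.
With the tool pointing down it reaches from about 0.4 to 0.85 m from the base axis. Payload 10.4 kg.
Tool frame: the origin (TCP) lies midway between the tips of the shut fingers; the grasp point (between the pads) lies 19 mm behind it; z points along the fingers, y is the line along which they close (so a half turn about z gives the same grasp; the last joint's range is limited). The gripper opens to 87 mm and grips with 3 to 60 N. Pads are 19 mm wide; open, the fingers measure 117 mm over their backs; the gripper's body (75 mm by 190 mm) begins 51 mm behind the grasp point.
Start: joints at [-1.153, 0.332, -0.065, 1.46, 0.022, 1.35, -0.088], TCP at [0.267, 0.565, 0.223] pointing down, gripper open.
Joint ranges: [-2.6, 2.6], [-0.5, 2.12], [-1.47, 1.34], [0.16, 2.42], [-1.27, 4.41], [0.06, 2.06], [-2.6, 2.6]. Speed limits (rad/s): [2.22, 2.22, 2.79, 2.79, 3.14, 3.14, 3.14].

INTERFACE

Orientations are given as a unit quaternion [x, y, z, w].
In Python, from bench import r gives the robot as it stands.
- The arm moves only by the tool arm_command, never from a script. Its arguments are lists of equal length, an entry for each row: "xyz": the shift along the world's x, y, z in m, a list of three; "rot": the turn, a rotation vector about the world's x, y, z in rad, a list of three. In form: {"xyz": [[tx, ty, tz], ...], "rot": [[ax, ay, az], ...]}. A call has 1 to 20 rows; each row is the pose to reach, as a shift and turn from the pose commanded when the call began; what a row does not reach only later rows make up. A row lasts 1/12 s, in which the tool goes at most 41.7 mm and 7.16 degrees, less where a joint would pass 70% of its speed; a pose out of reach is approached as far as the arm can. A call with a gripper value outside its range is refused whole. "grip" is the opening, from 0 (shut) to 1 (fully open), set as the call begins (left out, the last holds). The fingers move at their own pace and stop on an object; "squeeze" is the grip in N (left out, the last holds). Time passes only in rows, so rows that repeat a pose let the fingers close. It gives the time, the measured TCP pose, the force, the opening and the grip force at its end, in the units of the state.
- r.read_state(): the state, without advancing time (a new reading comes with each control period).
- r.camera(name): name is "scene" or "top" or "wrist"; returns the picture (384x512x3 uint8, red, green, blue); there is no depth.
- r.camera_model(name): a dict with "fx", "fy", "cx", "cy" (pixels), "k1" (the pictures are not rectified: a ray, as slopes to the right and down, at radius r is drawn at 1 + k1 r^2 times it, then the intrinsics apply), "T" (4x4, takes a point from camera to world coordinates). Camera axes: x right, y up, looking along -z (the intrinsics and any distortion apply to the point x, -y, -z); pixel columns grow to the right and rows downward; lengths in m; the calibration is good to about 2 mm. A picture is of the moment at which its call begins: read the wrist's pose just before it. camera_model takes no time and is no camera call; for the wrist camera it gives the pose at the moment of the call.
- r.close_job(): hands the job in; it is judged then, once.
Trained networks look in the newest picture that a camera, given by its name, has taken for a name from the list of things; names that differ only in an ending like _2 or _b are one class to them, and where a whole thing is asked for, a point or a joint stands for the part that bears it (a point fixed in the world has none). Each returns a list of dicts, best first, with "conf" (0 to 1); they miss things now and then, are a little off and sometimes report something else, mostly with a low value. They report only what shows in the picture. A call takes as long as a camera call.
- r.look_for(label, camera): "at" ([x, y, z] in m, in the coordinates of the camera as it stood for that picture, good to about 4 mm: the middle of the surface that is visible of it).
- r.spot_point(label, camera): "at" ([x, y, z] in m, in the coordinates of the camera as it stood for that picture, good to about 4 mm: a listed point, or the origin of a listed thing).
The state is a dict: "time": time; "joint_positions": joint angles; "joint_vel": joint speeds; "joint_torque": joint torques, N m; "ee_pos": TCP position; "eef_rot": TCP orientation; "ft_force": force on the tool from outside, world axes, zero at the start; "torque": the same for the moment, N m; "width": finger opening in m; "grip_force": force on a finger pad.
Only numpy, scipy, OpenCV 4.12 (cv2) and the standard library are available. Lean on these libraries where they do the work, as an engineer would, in place of code of your own. Each camera call takes 0.05 s, during which the arm holds its last target. There are 200 camera calls.

## Working session

There is one attempt and no reset: what is moved stays moved. The work goes in short steps, Python scripts to look and compute and a tool call to move; the robot and the scene stay as the last step left them, time stands still between calls to the robot, and variables do not carry over. Pictures are saved under pics/ and viewed, at most 10 in all, crops included, and the job is handed in when it is done.

Besides the shell and the picture viewer there is one more tool, called as name(argument=value, ...) on one line, values as JSON. arm_command: Moves the arm, as the interface text tells. Its arguments: {"type":"object","properties":{"xyz":{"type":"array"},"rot":{"type":"array"},"grip":{"type":"number"},"squeeze":{"type":"number"}},"required":["xyz","rot"]}

```bash
mkdir -p pics
cat > h.py <<'E'
from bench import r
import numpy as np, cv2
def W(T,p): return (T@np.r_[p,1])[:3].round(4)
def snap(c,n):
    T=np.array(r.camera_model(c)["T"]); im=r.camera(c); cv2.imwrite(f"pics/{n}.png",im[:,:,::-1]); return T
E
python3 - <<'E'
from h import *
for c in ["scene","top"]:
    T=snap(c,c+"0"); print(c,T[:3,3].round(2))
    for l in ["trip_lever_tip","cutout_pivot","cutout_off_mark","cutout_on_mark","lever_b_tip","lever_c_tip","glue","tin","hammer"]:
        print(l,[(W(T,d["at"]),round(d["conf"],2)) for d in r.spot_point(l,c)[:4]])
s=r.read_state();print(s["time"],s["ee_pos"],s["eef_rot"],s["ft_force"])
a=[cv2.imread(f"pics/{c}0.png") for c in("scene","top")]
E
```

```text
scene [ 1.39 -0.38  0.69]
trip_lever_tip [(array([0.6021, 0.0527, 0.1356]), 0.65)]
cutout_pivot [(array([0.6023, 0.0562, 0.0722]), 0.84), (array([ 0.5305, -0.0931,  0.1282]), 0.64)]
cutout_off_mark [(array([0.5534, 0.0669, 0.0809]), 0.82), (array([ 0.7154,  0.1441, -0.001 ]), 0.27)]
cutout_on_mark [(array([0.65  , 0.0393, 0.0806]), 0.96)]
lever_b_tip [(array([ 0.6227, -0.0367,  0.123 ]), 0.71)]
lever_c_tip [(array([ 0.5262, -0.0931,  0.1286]), 0.66)]
glue [(array([7.135e-01, 1.430e-01, 5.000e-04]), 0.62)]
tin [(array([ 0.5426, -0.2553,  0.0023]), 0.68)]
hammer [(array([ 0.7624, -0.0869,  0.0008]), 0.92)]
top [0.56 0.04 0.98]
trip_lever_tip [(array([0.5998, 0.0551, 0.1364]), 0.41)]
cutout_pivot [(array([0.6017, 0.0497, 0.069 ]), 0.74)]
cutout_off_mark [(array([0.6022, 0.0519, 0.1356]), 0.74), (array([0.5539, 0.0691, 0.0777]), 0.67)]
cutout_on_mark [(array([0.656 , 0.0373, 0.0818]), 0.65)]
lever_b_tip [(array([ 0.6196, -0.0352,  0.1238]), 0.46), (array([0.6538, 0.0396, 0.0813]), 0.28)]
lever_c_tip [(array([ 0.528 , -0.0838,  0.131 ]), 0.5)]
glue [(array([0.6015, 0.0548, 0.1374]), 0.74), (array([0.7122, 0.1451, 0.0017]), 0.58)]
tin [(array([ 0.5461, -0.2557,  0.0032]), 0.84)]
hammer [(array([ 7.628e-01, -8.770e-02,  4.000e-04]), 0.57)]
1.0 [0.26664991 0.56529523 0.22256495] [ 2.18624075e-01  9.75809157e-01  4.30648706e-05 -6.58887612e-06] [-0.27330807 -1.22579449 -0.19982864]
```

View pics/scene0.png

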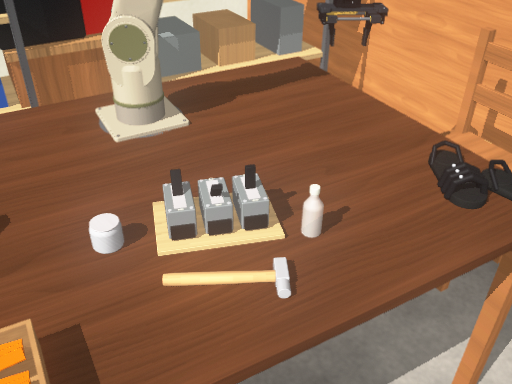

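View pics/top0.png

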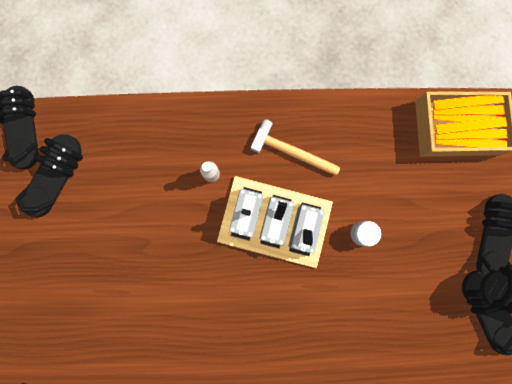

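The tripped cut-out is the left one in the top view, lever at about (247,212). The ON lever is in the middle (282,211) and the OFF lever on the right (308,237). Both views agree to about 4 mm, and the heights match the text. The housing yaw is about -0.29 rad, so ON points along u=(0.958,-0.285). I'll shut the fingers and go above a spot 40 mm on the ON side of the lever.

arm_command(xyz=[[0.02,-0.028,0],[0.043,-0.06,0],[0.066,-0.093,0],[0.089,-0.125,0],[0.112,-0.158,0],[0.135,-0.19,0],[0.158,-0.222,0],[0.181,-0.254,0],[0.204,-0.287,0],[0.227,-0.319,0],[0.25,-0.351,0],[0.273,-0.384,0],[0.296,-0.416,0],[0.319,-0.448,0],[0.342,-0.48,0],[0.36,-0.506,0],[0.373,-0.524,0],[0.373,-0.524,0],[0.373,-0.524,0],[0.373,-0.524,0]], rot=[[0,0,0.02],[0,0,0.04],[0,0,0.06],[0,0,0.08],[0,0,0.1],[0,0,0.12],[0,0,0.14],[0,0,0.15],[0,0,0.15],[0,0,0.15],[0,0,0.15],[0,0,0.15],[0,0,0.15],[0,0,0.15],[0,0,0.15],[0,0,0.15],[0,0,0.15],[0,0,0.15],[0,0,0.15],[0,0,0.15]], grip=0)

```text
time: 2.67
ee_pos: [0.6393, 0.0423, 0.2224]
eef_rot: [0.144, 0.99, 0.0, -0.0]
ft_force: [0.5, 0.4, -0.7]
width: 0.0005
grip_force: 0.0
```

Run:
```python
from h import *
T=snap("wrist","w1")
for l in ["trip_lever_tip","cutout_pivot","cutout_off_mark","cutout_on_mark"]:
    print(l,[(W(T,d["at"]),round(d["conf"],2)) for d in r.spot_point(l,"wrist")[:3]])
s=r.read_state();print(s)
```

```text
trip_lever_tip [(array([0.6045, 0.0535, 0.1408]), 0.85), (array([ 0.5431, -0.2534,  0.001 ]), 0.72)]
cutout_pivot [(array([0.606 , 0.0555, 0.0736]), 0.67)]
cutout_off_mark [(array([0.5574, 0.0669, 0.0768]), 0.7)]
cutout_on_mark [(array([0.6534, 0.042 , 0.0821]), 0.59)]
{'time': 2.9167, 'joint_positions': array([-0.37737735,  0.37133364,  0.31817698,  1.43231017, -0.11701465,
        1.35626147,  1.2270655 ]), 'joint_vel': array([ 0.00379144,  0.00302619,  0.00430501, -0.00194056, -0.00112464,
       -0.00074907,  0.00173915]), 'joint_torque': array([ 9.01309453e-03, -6.19295883e+01,  5.39005011e+00, -3.87190747e+01,
        1.73533702e-02,  8.51300242e-02, -6.88816071e-03]), 'ee_pos': array([0.63936543, 0.04247193, 0.2227815 ]), 'eef_rot': array([1.44068731e-01, 9.89567639e-01, 2.95301909e-04, 3.55750839e-05]), 'ft_force': array([-0.68802344,  0.24340299, -0.86764619]), 'torque': array([ 0.02013393, -0.04405979, -0.02870255]), 'grip_force': 0.0, 'width': 0.0002933576219653175}
```

View pics/w1.png

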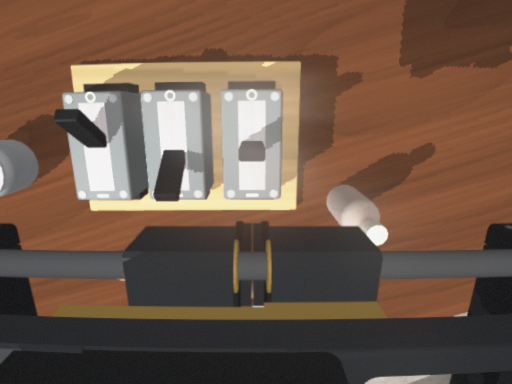

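The tripped lever shows at (252,150), with the shut fingers straight in line below it at (252,270). I'll descend on its ON side.

arm_command(xyz=[[0,0,-0.02],[0,0,-0.045],[0,0,-0.07],[0,0,-0.09],[0,0,-0.103],[0,0,-0.11],[0,0,-0.112],[0,0,-0.112],[-0.0048,0.0014,-0.112],[-0.0096,0.0029,-0.112],[-0.0125,0.0037,-0.112],[-0.0125,0.0037,-0.112],[-0.0125,0.0037,-0.112]], rot=[[0,0,0],[0,0,0],[0,0,0],[0,0,0],[0,0,0],[0,0,0],[0,0,0],[0,0,0],[0,0,0],[0,0,0],[0,0,0],[0,0,0],[0,0,0]])

```text
time: 4.0
ee_pos: [0.6272, 0.0453, 0.1111]
eef_rot: [0.145, 0.989, 0.0, 0.0]
ft_force: [0.3, 0.9, 0.1]
width: 0.0009
grip_force: 0.0
```

arm_command(xyz=[[-0.0019,0.0006,0],[-0.0038,0.0011,0],[-0.0057,0.0017,0],[-0.0077,0.0023,0],[-0.0077,0.0023,0]], rot=[[0,0,0],[0,0,0],[0,0,0],[0,0,0],[0,0,0]])

```text
time: 4.42
ee_pos: [0.6193, 0.0473, 0.1106]
eef_rot: [0.145, 0.989, 0.0, 0.0]
ft_force: [0.1, 0.6, -0.2]
width: 0.0004
grip_force: 0.0
```

arm_command(xyz=[[-0.001,0.0003,0],[-0.0019,0.0006,0],[-0.0019,0.0006,0]], rot=[[0,0,0],[0,0,0],[0,0,0]])

```text
time: 4.67
ee_pos: [0.6176, 0.0478, 0.1107]
eef_rot: [0.145, 0.989, 0.0, 0.0]
ft_force: [0.3, -0.6, 1.0]
width: 0.0003
grip_force: 0.5
```

arm_command(xyz=[[-0.001,0.0003,0],[-0.0019,0.0006,0],[-0.0019,0.0006,0]], rot=[[0,0,0],[0,0,0],[0,0,0]])

```text
time: 4.92
ee_pos: [0.6156, 0.0485, 0.1106]
eef_rot: [0.145, 0.989, 0.0, 0.0]
ft_force: [0.9, -0.0, 1.3]
width: 0.0004
grip_force: 0.6
```

arm_command(xyz=[[-0.001,0.0003,0],[-0.0019,0.0006,0],[-0.0019,0.0006,0]], rot=[[0,0,0],[0,0,0],[0,0,0]])

```text
time: 5.17
ee_pos: [0.6136, 0.0491, 0.1106]
eef_rot: [0.145, 0.989, 0.0, -0.0]
ft_force: [1.4, -0.4, 1.1]
width: 0.0004
grip_force: 0.5
```

arm_command(xyz=[[-0.001,0.0003,0],[-0.0014,0.0004,0],[-0.0014,0.0004,0]], rot=[[0,0,0],[0,0,0],[0,0,0]])

```text
time: 5.42
ee_pos: [0.6122, 0.0496, 0.1105]
eef_rot: [0.145, 0.989, 0.0, -0.0]
ft_force: [0.1, 0.1, 0.1]
width: 0.0005
grip_force: 0.4
```

arm_command(xyz=[[-0.001,0.0003,0],[-0.0014,0.0004,0],[-0.0014,0.0004,0]], rot=[[0,0,0],[0,0,0],[0,0,0]])

```text
time: 5.67
ee_pos: [0.6108, 0.0499, 0.1105]
eef_rot: [0.145, 0.989, 0.0, -0.0]
ft_force: [1.1, -0.7, -1.0]
width: 0.0004
grip_force: 0.4
```

arm_command(xyz=[[-0.001,0.0003,0],[-0.0014,0.0004,0],[-0.0014,0.0004,0]], rot=[[0,0,0],[0,0,0],[0,0,0]])

```text
time: 5.92
ee_pos: [0.6094, 0.0503, 0.1105]
eef_rot: [0.145, 0.989, 0.0, -0.0]
ft_force: [0.6, -0.8, 0.2]
width: 0.0006
grip_force: 0.4
```

arm_command(xyz=[[-0.001,0.0003,0],[-0.0014,0.0004,0],[-0.0014,0.0004,0]], rot=[[0,0,0],[0,0,0],[0,0,0]])

```text
time: 6.17
ee_pos: [0.608, 0.0508, 0.1106]
eef_rot: [0.145, 0.989, 0.0, -0.0]
ft_force: [1.4, 0.0, -1.2]
width: 0.0002
grip_force: 0.3
```

arm_command(xyz=[[-0.001,0.0003,0],[-0.0014,0.0004,0],[-0.0014,0.0004,0]], rot=[[0,0,0],[0,0,0],[0,0,0]])

```text
time: 6.42
ee_pos: [0.6067, 0.0511, 0.1106]
eef_rot: [0.145, 0.989, 0.0, -0.0]
ft_force: [0.0, -0.2, -0.8]
width: 0.0005
grip_force: 0.4
```

arm_command(xyz=[[-0.001,0.0003,0],[-0.0014,0.0004,0],[-0.0014,0.0004,0]], rot=[[0,0,0],[0,0,0],[0,0,0]])

```text
time: 6.67
ee_pos: [0.6053, 0.0516, 0.1106]
eef_rot: [0.145, 0.989, 0.0, -0.0]
ft_force: [0.3, 0.1, -0.7]
width: 0.0006
grip_force: 0.4
```

Run:
```python
from h import *
T=snap("scene","s2")
print([(W(T,d["at"]),round(d["conf"],2)) for d in r.spot_point("trip_lever_tip","scene")[:3]])
print(np.mean([r.read_state()["ft_force"] for _ in range(5)],0))
im=cv2.imread("pics/s2.png")[130:260,130:300]; cv2.imwrite("pics/s2c.png",cv2.resize(im,None,fx=4,fy=4,interpolation=2))
```

```text
[(array([0.58  , 0.0588, 0.1279]), 0.45), (array([ 0.6235, -0.0338,  0.1192]), 0.36)]
[ 0.62785702 -0.97303754 -0.55617529]
```

View pics/s2c.png

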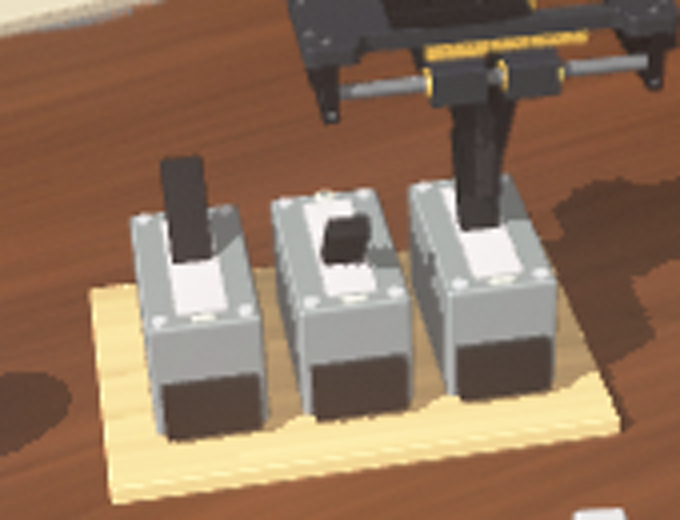

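The fingers, at about (480,170) in the crop, have pushed the lever back to about -0.35 rad. It hasn't reached the catch yet, so I'll continue.

arm_command(xyz=[[-0.001,0.0003,0],[-0.0014,0.0004,0],[-0.0014,0.0004,0]], rot=[[0,0,0],[0,0,0],[0,0,0]])

```text
time: 7.02
ee_pos: [0.6039, 0.0519, 0.1106]
eef_rot: [0.145, 0.989, 0.0, -0.0]
ft_force: [1.3, -1.5, -0.8]
width: 0.0008
grip_force: 0.4
```

arm_command(xyz=[[-0.001,0.0003,0],[-0.0014,0.0004,0],[-0.0014,0.0004,0]], rot=[[0,0,0],[0,0,0],[0,0,0]])

```text
time: 7.27
ee_pos: [0.6028, 0.0522, 0.1107]
eef_rot: [0.145, 0.989, 0.0, 0.0]
ft_force: [2.3, -1.0, 0.5]
width: 0.0005
grip_force: 1.2
```

arm_command(xyz=[[-0.001,0.0003,0],[-0.0014,0.0004,0],[-0.0014,0.0004,0]], rot=[[0,0,0],[0,0,0],[0,0,0]])

```text
time: 7.52
ee_pos: [0.6019, 0.0524, 0.1109]
eef_rot: [0.145, 0.989, 0.0, 0.001]
ft_force: [6.1, -0.5, -1.9]
width: 0.0005
grip_force: 2.3
```

The catch has been met and the force is rising. From here I'll use smaller steps.

arm_command(xyz=[[-0.0005,0.00015,0],[-0.001,0.0003,0],[-0.001,0.0003,0]], rot=[[0,0,0],[0,0,0],[0,0,0]])

```text
time: 7.77
ee_pos: [0.6013, 0.0525, 0.1111]
eef_rot: [0.145, 0.989, 0.0, 0.001]
ft_force: [6.6, -1.2, -0.7]
width: 0.0002
grip_force: 2.9
```

arm_command(xyz=[[-0.0005,0.00015,0],[-0.001,0.0003,0],[-0.001,0.0003,0]], rot=[[0,0,0],[0,0,0],[0,0,0]])

```text
time: 8.02
ee_pos: [0.6005, 0.0528, 0.1112]
eef_rot: [0.145, 0.989, 0.0, 0.002]
ft_force: [6.8, -1.9, -2.2]
width: 0.0005
grip_force: 3.0
```

Run:
```python
from h import *
f=[r.read_state()["ft_force"] for _ in range(3)]
print(f, r.read_state()["time"])
```

```text
[array([ 6.84494105, -1.89519654, -2.17087181]), array([ 6.84494105, -1.89519654, -2.17087181]), array([ 6.84494105, -1.89519654, -2.17087181])] 8.0167
```

arm_command(xyz=[[-0.0005,0.00015,0],[-0.001,0.0003,0],[-0.001,0.0003,0]], rot=[[0,0,0],[0,0,0],[0,0,0]])

```text
time: 8.27
ee_pos: [0.5995, 0.0531, 0.1112]
eef_rot: [0.145, 0.989, 0.0, 0.002]
ft_force: [6.8, -2.2, -2.1]
width: 0.0007
grip_force: 3.1
```

arm_command(xyz=[[-0.0005,0.00015,0],[-0.001,0.0003,0],[-0.001,0.0003,0]], rot=[[0,0,0],[0,0,0],[0,0,0]])

```text
time: 8.52
ee_pos: [0.5985, 0.0534, 0.1113]
eef_rot: [0.145, 0.989, 0.0, 0.002]
ft_force: [8.7, -1.7, -0.3]
width: 0.0005
grip_force: 3.1
```

arm_command(xyz=[[-0.0005,0.00015,0],[-0.001,0.0003,0],[-0.001,0.0003,0]], rot=[[0,0,0],[0,0,0],[0,0,0]])

```text
time: 8.77
ee_pos: [0.5974, 0.0537, 0.1113]
eef_rot: [0.145, 0.989, 0.0, 0.002]
ft_force: [5.6, -1.5, 0.2]
width: 0.0003
grip_force: 2.7
```

arm_command(xyz=[[-0.0005,0.00015,0],[-0.0005,0.00015,0],[-0.0005,0.00015,0]], rot=[[0,0,0],[0,0,0],[0,0,0]])

```text
time: 9.02
ee_pos: [0.5968, 0.0539, 0.1112]
eef_rot: [0.145, 0.989, 0.0, 0.001]
ft_force: [5.7, -1.9, -0.3]
width: 0.0006
grip_force: 2.6
```

arm_command(xyz=[[-0.0005,0.00015,0],[-0.0005,0.00015,0],[-0.0005,0.00015,0]], rot=[[0,0,0],[0,0,0],[0,0,0]])

```text
time: 9.27
ee_pos: [0.5962, 0.054, 0.1111]
eef_rot: [0.145, 0.989, 0.0, 0.001]
ft_force: [5.4, -1.9, -0.7]
width: 0.0001
grip_force: 2.6
```

arm_command(xyz=[[-0.0005,0.00015,0],[-0.0005,0.00015,0],[-0.0005,0.00015,0]], rot=[[0,0,0],[0,0,0],[0,0,0]])

```text
time: 9.52
ee_pos: [0.5957, 0.0542, 0.1112]
eef_rot: [0.145, 0.989, 0.0, 0.001]
ft_force: [5.9, -1.5, -1.1]
width: 0.0004
grip_force: 2.6
```

arm_command(xyz=[[-0.0005,0.00015,0],[-0.0005,0.00015,0],[-0.0005,0.00015,0]], rot=[[0,0,0],[0,0,0],[0,0,0]])

```text
time: 9.77
ee_pos: [0.5952, 0.0543, 0.1112]
eef_rot: [0.145, 0.989, 0.0, 0.001]
ft_force: [5.9, -2.5, -0.2]
width: 0.0008
grip_force: 2.5
```

arm_command(xyz=[[-0.0005,0.00015,0],[-0.0005,0.00015,0],[-0.0005,0.00015,0]], rot=[[0,0,0],[0,0,0],[0,0,0]])

```text
time: 10.02
ee_pos: [0.5948, 0.0545, 0.1112]
eef_rot: [0.145, 0.989, 0.0, 0.001]
ft_force: [6.4, -1.1, -0.4]
width: 0.0003
grip_force: 2.7
```

arm_command(xyz=[[-0.0005,0.00015,0],[-0.0005,0.00015,0],[-0.0005,0.00015,0]], rot=[[0,0,0],[0,0,0],[0,0,0]])

```text
time: 10.27
ee_pos: [0.5945, 0.0545, 0.1113]
eef_rot: [0.145, 0.989, 0.0, 0.002]
ft_force: [6.9, -2.2, 0.0]
width: 0.0001
grip_force: 3.0
```

arm_command(xyz=[[-0.0005,0.00015,0],[-0.0005,0.00015,0],[-0.0005,0.00015,0]], rot=[[0,0,0],[0,0,0],[0,0,0]])

```text
time: 10.52
ee_pos: [0.5942, 0.0546, 0.1114]
eef_rot: [0.145, 0.989, 0.0, 0.002]
ft_force: [7.5, -2.2, -1.0]
width: 0.0006
grip_force: 3.3
```

arm_command(xyz=[[-0.0005,0.00015,0],[-0.0005,0.00015,0],[-0.0005,0.00015,0]], rot=[[0,0,0],[0,0,0],[0,0,0]])

```text
time: 10.77
ee_pos: [0.5939, 0.0547, 0.1115]
eef_rot: [0.145, 0.989, 0.0, 0.002]
ft_force: [8.1, -1.5, -0.0]
width: 0.0009
grip_force: 3.5
```

arm_command(xyz=[[-0.0005,0.00015,0],[-0.001,0.0003,0],[-0.001,0.0003,0]], rot=[[0,0,0],[0,0,0],[0,0,0]])

```text
time: 11.02
ee_pos: [0.5933, 0.0549, 0.1117]
eef_rot: [0.145, 0.989, 0.0, 0.003]
ft_force: [9.0, -2.6, -0.8]
width: 0.0005
grip_force: 4.0
```

arm_command(xyz=[[-0.0005,0.00015,0],[-0.0005,0.00015,0],[-0.0005,0.00015,0]], rot=[[0,0,0],[0,0,0],[0,0,0]])

```text
time: 11.27
ee_pos: [0.593, 0.055, 0.1118]
eef_rot: [0.145, 0.989, 0.0, 0.003]
ft_force: [10.5, -1.4, 0.7]
width: 0.0004
grip_force: 4.3
```

arm_command(xyz=[[-0.0005,0.00015,0],[-0.001,0.0003,0],[-0.001,0.0003,0],[-0.001,0.0003,0]], rot=[[0,0,0],[0,0,0],[0,0,0],[0,0,0]])

```text
time: 11.6
ee_pos: [0.5924, 0.0552, 0.112]
eef_rot: [0.145, 0.989, 0.0, 0.003]
ft_force: [11.8, -2.2, 0.1]
width: 0.0005
grip_force: 4.9
```

Run:
```python
from h import *
F=[]
for _ in range(6):
    r.camera("scene"); F.append(r.read_state()["ft_force"])
T=np.array(r.camera_model("scene")["T"])
print(np.mean(F,0),np.std(F,0),[(W(T,d["at"]),round(d["conf"],2)) for d in r.spot_point("trip_lever_tip","scene")[:3]])
```

```text
[11.6896041  -2.16124901  0.55464571] [0.28776524 0.61405638 0.5840498 ] [(array([0.5666, 0.0622, 0.1229]), 0.62)]
```

arm_command(xyz=[[-0.0005,0.00015,0],[-0.0005,0.00015,0],[-0.0005,0.00015,0],[-0.0005,0.00015,0]], rot=[[0,0,0],[0,0,0],[0,0,0],[0,0,0]])

```text
time: 12.28
ee_pos: [0.5921, 0.0553, 0.1121]
eef_rot: [0.145, 0.989, 0.0, 0.003]
ft_force: [12.0, -1.5, 0.8]
width: 0.0007
grip_force: 5.1
```

Run:
```python
from h import *
F=[]
for _ in range(8):
    r.camera("scene"); F.append(r.read_state()["ft_force"])
m=np.mean(F,0);print(m,np.linalg.norm(m),r.read_state()["grip_force"])
```

```text
[11.41338793 -4.53570945  0.47925193] 12.290962801867897 5.165771487954771
```

arm_command(xyz=[[-0.0003,0.0001,0],[-0.0003,0.0001,0],[-0.0003,0.0001,0],[-0.0003,0.0001,0]], rot=[[0,0,0],[0,0,0],[0,0,0],[0,0,0]])

```text
time: 13.02
ee_pos: [0.5919, 0.0553, 0.1122]
eef_rot: [0.145, 0.989, 0.0, 0.003]
ft_force: [12.0, -1.8, 0.2]
width: 0.0002
grip_force: 5.3
```

arm_command(xyz=[[0.002,-0.0006,0],[0.006,-0.0018,0],[0.012,-0.0036,0],[0.02,-0.006,0.005],[0.02,-0.006,0.03],[0.02,-0.006,0.06],[0.01,-0.003,0.08],[-0.01,0.003,0.085],[-0.035,0.011,0.085],[-0.05,0.016,0.085],[-0.055,0.018,0.085],[-0.055,0.018,0.085],[-0.055,0.018,0.085]], rot=[[0,0,0],[0,0,0],[0,0,0],[0,0,0],[0,0,0],[0,0,0],[0,0,0],[0,0,0],[0,0,0],[0,0,0],[0,0,0],[0,0,0],[0,0,0]])

```text
time: 14.1
ee_pos: [0.5342, 0.0743, 0.1955]
eef_rot: [0.145, 0.989, -0.0, -0.0]
ft_force: [-0.2, 0.2, -1.1]
width: 0.0005
grip_force: 0.0
```

Run:
```python
from h import *
for c in ["scene","top"]:
    T=snap(c,c+"3")
    print([(W(T,d["at"]),round(d["conf"],2)) for d in r.spot_point("trip_lever_tip",c)[:3]])
im=cv2.imread("pics/scene3.png")[130:260,130:300]; cv2.imwrite("pics/s3c.png",cv2.resize(im,None,fx=4,fy=4,interpolation=2))
```

```text
[(array([0.5676, 0.0614, 0.1248]), 0.66), (array([0.6551, 0.0388, 0.0828]), 0.3)]
[]
```

View pics/s3c.png

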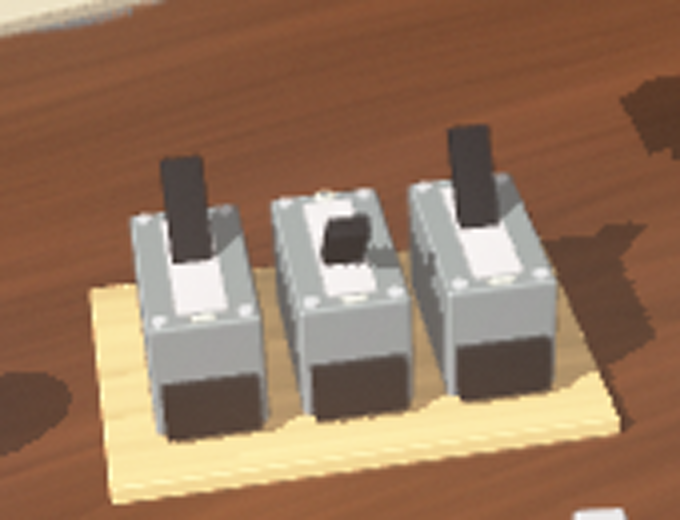

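The lever stays off at about -0.57 rad (crop (470,170)) and the neighbours haven't moved. I'll descend on its OFF side and throw it on.

arm_command(xyz=[[0,0,-0.02],[0,0,-0.045],[0,0,-0.068],[0,0,-0.082],[0,0,-0.087],[0,0,-0.087],[0.006,-0.0018,-0.087],[0.012,-0.0036,-0.087],[0.016,-0.0048,-0.087],[0.018,-0.0054,-0.087],[0.018,-0.0054,-0.087]], rot=[[0,0,0],[0,0,0],[0,0,0],[0,0,0],[0,0,0],[0,0,0],[0,0,0],[0,0,0],[0,0,0],[0,0,0],[0,0,0]])

```text
time: 15.22
ee_pos: [0.5527, 0.0687, 0.109]
eef_rot: [0.145, 0.989, 0.0, 0.0]
ft_force: [0.2, -0.0, 0.6]
width: 0.0004
grip_force: 0.0
```

arm_command(xyz=[[0.002,-0.0006,0],[0.004,-0.0012,0],[0.006,-0.0018,0],[0.008,-0.0024,0],[0.008,-0.0024,0]], rot=[[0,0,0],[0,0,0],[0,0,0],[0,0,0],[0,0,0]])

```text
time: 15.63
ee_pos: [0.5601, 0.0666, 0.1086]
eef_rot: [0.145, 0.989, 0.0, -0.0]
ft_force: [-0.7, 0.2, 1.3]
width: 0.0005
grip_force: 0.6
```

arm_command(xyz=[[0.002,-0.0006,0],[0.004,-0.0012,0],[0.006,-0.0018,0],[0.008,-0.0024,0],[0.01,-0.003,0],[0.01,-0.003,0]], rot=[[0,0,0],[0,0,0],[0,0,0],[0,0,0],[0,0,0],[0,0,0]])

```text
time: 16.13
ee_pos: [0.5703, 0.0633, 0.1085]
eef_rot: [0.145, 0.989, -0.0, 0.0]
ft_force: [-0.6, -0.6, -0.0]
width: 0.0008
grip_force: 0.1
```

arm_command(xyz=[[0.002,-0.0006,0],[0.004,-0.0012,0],[0.006,-0.0018,0],[0.008,-0.0024,0],[0.01,-0.003,0],[0.012,-0.0036,0],[0.014,-0.0042,0],[0.016,-0.0048,0],[0.018,-0.0054,0],[0.018,-0.0054,0]], rot=[[0,0,0],[0,0,0],[0,0,0],[0,0,0],[0,0,0],[0,0,0],[0,0,0],[0,0,0],[0,0,0],[0,0,0]])

```text
time: 16.97
ee_pos: [0.5883, 0.058, 0.1085]
eef_rot: [0.145, 0.989, 0.0, 0.0]
ft_force: [-0.8, -0.2, 0.4]
width: 0.0006
grip_force: 0.0
```

arm_command(xyz=[[0.001,-0.0003,0],[0.002,-0.0006,0],[0.003,-0.0009,0],[0.003,-0.0009,0]], rot=[[0,0,0],[0,0,0],[0,0,0],[0,0,0]])

```text
time: 17.3
ee_pos: [0.591, 0.0572, 0.1086]
eef_rot: [0.145, 0.989, 0.0, 0.0]
ft_force: [0.3, 1.5, 0.8]
width: 0.0005
grip_force: 0.4
```

arm_command(xyz=[[0.001,-0.0003,0],[0.002,-0.0006,0],[0.003,-0.0009,0],[0.003,-0.0009,0]], rot=[[0,0,0],[0,0,0],[0,0,0],[0,0,0]])

```text
time: 17.63
ee_pos: [0.5941, 0.0563, 0.1086]
eef_rot: [0.145, 0.989, 0.0, 0.0]
ft_force: [-1.0, 0.4, 0.7]
width: 0.0002
grip_force: 0.4
```

Still only the rubbing force.

arm_command(xyz=[[0.001,-0.0003,0],[0.002,-0.0006,0],[0.003,-0.0009,0],[0.004,-0.0012,0],[0.004,-0.0012,0]], rot=[[0,0,0],[0,0,0],[0,0,0],[0,0,0],[0,0,0]])

```text
time: 18.05
ee_pos: [0.598, 0.0551, 0.1085]
eef_rot: [0.145, 0.989, 0.0, -0.0]
ft_force: [-1.6, 0.4, -0.2]
width: 0.0004
grip_force: 0.4
```

arm_command(xyz=[[0.001,-0.0003,0],[0.002,-0.0006,0],[0.003,-0.0009,0],[0.004,-0.0012,0],[0.004,-0.0012,0]], rot=[[0,0,0],[0,0,0],[0,0,0],[0,0,0],[0,0,0]])

```text
time: 18.47
ee_pos: [0.602, 0.0539, 0.1085]
eef_rot: [0.145, 0.989, -0.0, 0.0]
ft_force: [0.1, -0.6, -1.1]
width: 0.0006
grip_force: 0.4
```

arm_command(xyz=[[0.001,-0.0003,0],[0.002,-0.0006,0],[0.003,-0.0009,0],[0.004,-0.0012,0],[0.004,-0.0012,0]], rot=[[0,0,0],[0,0,0],[0,0,0],[0,0,0],[0,0,0]])

```text
time: 18.88
ee_pos: [0.6061, 0.0527, 0.1086]
eef_rot: [0.145, 0.989, 0.0, 0.0]
ft_force: [-0.6, 1.5, -0.9]
width: 0.0007
grip_force: 0.3
```

arm_command(xyz=[[0.001,-0.0003,0],[0.002,-0.0006,0],[0.003,-0.0009,0],[0.004,-0.0012,0],[0.004,-0.0012,0]], rot=[[0,0,0],[0,0,0],[0,0,0],[0,0,0],[0,0,0]])

```text
time: 19.3
ee_pos: [0.6101, 0.0515, 0.1086]
eef_rot: [0.145, 0.989, 0.0, 0.0]
ft_force: [-0.8, 0.4, -0.8]
width: 0.0004
grip_force: 0.3
```

arm_command(xyz=[[0.001,-0.0003,0],[0.002,-0.0006,0],[0.003,-0.0009,0],[0.003,-0.0009,0]], rot=[[0,0,0],[0,0,0],[0,0,0],[0,0,0]])

```text
time: 19.63
ee_pos: [0.6131, 0.0506, 0.1086]
eef_rot: [0.145, 0.989, 0.0, 0.0]
ft_force: [-0.4, -0.6, -0.3]
width: 0.0007
grip_force: 0.3
```

arm_command(xyz=[[0.001,-0.0003,0],[0.002,-0.0006,0],[0.002,-0.0006,0]], rot=[[0,0,0],[0,0,0],[0,0,0]])

```text
time: 19.88
ee_pos: [0.615, 0.05, 0.1086]
eef_rot: [0.145, 0.989, 0.0, 0.0]
ft_force: [-1.1, -0.4, -0.5]
width: 0.0005
grip_force: 0.3
```

It has passed the tripped stop range, so the catch has reset. I'll push on to the ON stop.

arm_command(xyz=[[0.001,-0.0003,0],[0.002,-0.0006,0],[0.002,-0.0006,0]], rot=[[0,0,0],[0,0,0],[0,0,0]])

```text
time: 20.13
ee_pos: [0.6171, 0.0494, 0.1086]
eef_rot: [0.145, 0.989, 0.0, 0.0]
ft_force: [-1.3, 0.6, 0.1]
width: 0.0006
grip_force: 0.3
```

arm_command(xyz=[[0.001,-0.0003,0],[0.0015,-0.0005,0],[0.0015,-0.0005,0]], rot=[[0,0,0],[0,0,0],[0,0,0]])

```text
time: 20.38
ee_pos: [0.6185, 0.0489, 0.1086]
eef_rot: [0.145, 0.989, 0.0, 0.0]
ft_force: [-0.5, 0.0, -0.6]
width: 0.0006
grip_force: 0.3
```

arm_command(xyz=[[0.001,-0.0003,0],[0.0015,-0.0005,0],[0.0015,-0.0005,0]], rot=[[0,0,0],[0,0,0],[0,0,0]])

```text
time: 20.63
ee_pos: [0.62, 0.0484, 0.1086]
eef_rot: [0.145, 0.989, 0.0, 0.0]
ft_force: [0.7, -0.5, -0.7]
width: 0.0001
grip_force: 0.3
```

arm_command(xyz=[[0.001,-0.0003,0],[0.0015,-0.0005,0],[0.0015,-0.0005,0]], rot=[[0,0,0],[0,0,0],[0,0,0]])

```text
time: 20.88
ee_pos: [0.6212, 0.0481, 0.1085]
eef_rot: [0.145, 0.989, 0.0, -0.0]
ft_force: [-2.4, 2.2, 0.6]
width: 0.0003
grip_force: 0.8
```

arm_command(xyz=[[0.001,-0.0003,0],[0.001,-0.0003,0],[0.001,-0.0003,0]], rot=[[0,0,0],[0,0,0],[0,0,0]])

```text
time: 21.13
ee_pos: [0.6221, 0.0478, 0.1084]
eef_rot: [0.145, 0.989, 0.0, -0.0]
ft_force: [-3.1, -0.0, 1.0]
width: 0.0004
grip_force: 1.4
```

arm_command(xyz=[[0.001,-0.0003,0],[0.001,-0.0003,0],[0.001,-0.0003,0]], rot=[[0,0,0],[0,0,0],[0,0,0]])

```text
time: 21.38
ee_pos: [0.6231, 0.0475, 0.1084]
eef_rot: [0.145, 0.989, 0.0, -0.0]
ft_force: [-5.3, 0.8, 0.1]
width: 0.0006
grip_force: 1.9
```

It has reached the springy ON stop where expected. I'll back off along -u, rise clear and check.

arm_command(xyz=[[0,0,0],[0,0,0],[-0.002,0.0006,0],[-0.006,0.0018,0],[-0.012,0.0036,0],[-0.02,0.006,0],[-0.025,0.0075,0.01],[-0.025,0.0075,0.035],[-0.025,0.0075,0.065],[-0.03,0.009,0.095],[-0.05,0.015,0.11],[-0.07,0.02,0.115],[-0.08,0.024,0.115],[-0.08,0.024,0.115],[-0.08,0.024,0.115],[-0.08,0.024,0.115]], rot=[[0,0,0],[0,0,0],[0,0,0],[0,0,0],[0,0,0],[0,0,0],[0,0,0],[0,0,0],[0,0,0],[0,0,0],[0,0,0],[0,0,0],[0,0,0],[0,0,0],[0,0,0],[0,0,0]])

```text
time: 22.72
ee_pos: [0.5436, 0.0711, 0.2232]
eef_rot: [0.145, 0.989, -0.0, -0.0]
ft_force: [-0.1, 0.2, 0.7]
width: 0.0005
grip_force: 0.0
```

Run:
```python
from h import *
T=snap("scene","scene4")
for l in ["trip_lever_tip","lever_b_tip","lever_c_tip"]: print([(W(T,d["at"]),round(d["conf"],2)) for d in r.spot_point(l,"scene")[:3]])
im=cv2.imread("pics/scene4.png")[130:260,130:300]; cv2.imwrite("pics/s4c.png",cv2.resize(im,None,fx=4,fy=4,interpolation=2))
```

```text
[(array([0.6484, 0.0407, 0.1169]), 0.66)]
[(array([ 0.6232, -0.0351,  0.1247]), 0.57)]
[(array([ 0.5265, -0.0931,  0.1281]), 0.67)]
```

View pics/s4c.png

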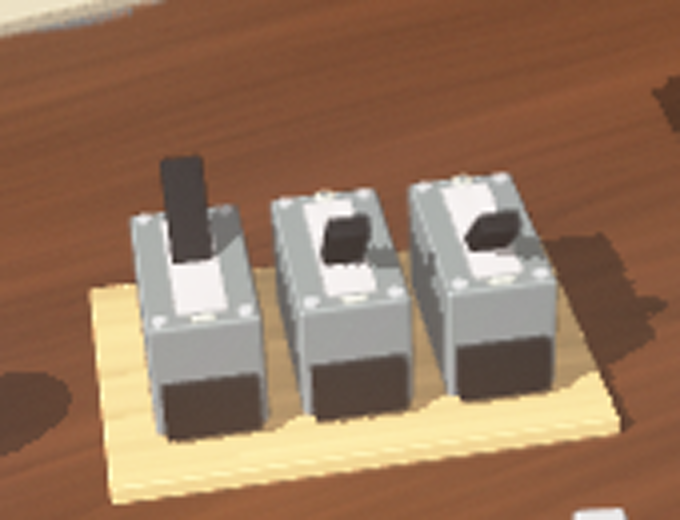

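The tripped lever (crop (492,230)) now leans ON at about 0.75 rad. Its neighbours haven't moved and the gripper is clear.

```bash
python3 -c "
from bench import r
print(r.close_job())"
```

```text
the job is handed in; nothing more can be done
None
```

The tripped cut-out was reset with an off push of about 12.5 N, then thrown fully on (about 0.75 rad) and released; the other two levers stayed put, and the job was handed in at about 23 s, with no verdict shown.

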